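Press a label holder home behind the shelf lip

ROBOT

A 6-joint arm with a two-finger parallel gripper is mounted at the origin on a cart in front of the work surface, level with it; the furniture and walls round the work are solid. World frame = base frame: x ahead of the robot, y to its left, z up, the work surface at z = 0. Lengths are in m, angles in degrees, forces in N, time in s.
With the tool pointing down it reaches from about 0.4 to 0.825 m from the base axis. Payload 7 kg.
Tool frame: the origin (TCP) lies on the centre line of the jaws, within the pads' length; the fingertips stand 19 mm ahead of it and the grasp point (between the pads) is the TCP; z points along the fingers, y is the line along which they close (so a half turn about z gives the same grasp; the last joint's range is limited). The gripper opens to 88 mm and grips with 3 to 60 N. Pads are 19 mm wide; open, the fingers measure 130 mm over their backs; the gripper's body (78 mm by 193 mm) begins 47 mm behind the grasp point.
Start: joints at [-49.899, 20.546, 0.682, 0, -70.136, -16.507], TCP at [0.27, -0.619, 0.246] pointing down, gripper open.
Joint ranges: [-176.03, 176.03], [-82.01, 121.73], [-58.28, 71.71], [-173.87, 95.51], [-174.79, -0.11], [-173.66, 173.66]. Speed limits (degrees/s): [136.94, 136.94, 172.46, 180, 180, 180].

INTERFACE

Orientations are given as [roll, pitch, yaw] about the fixed x, y, z axes, in that order (R = Rz(yaw) Ry(pitch) Rx(roll)).
In Python, from plant import get_state, capture, close_job gives the robot as it stands.
- The arm moves only by the tool apply_moves, never from a script. Its argument "targets" is a list of rows, each a list of 7 numbers: the opening, from 0 (shut) to 1 (fully open), then the shift along the tool's x, y, z normalised to -1 to 1, where 1 is 1000 mm, then the turn, a rotation vector about the tool's x, y, z normalised to -1 to 1, where 1 is 90 degrees. In form: [[claw, tx, ty, tz, ax, ay, az], ...]. A call has 1 to 20 rows; each row shifts and turns the commanded pose from where the row before left it, along the tool's axes as they then stand; what a row does not reach is not made up. A row lasts 1/12 s, in which the tool goes at most 41.7 mm and 7.16 degrees, less where a joint would pass 70% of its speed; a pose out of reach is approached as far as the arm can. A call with a number of a shift or a turn outside -1 to 1 is refused whole. A call with a gripper value outside its range is refused whole. The fingers move at their own pace and stop on an object; "newtons" is the grip in N (left out, the last holds). Time passes only in rows, so rows that do not move let the fingers close. It gives the time, the measured TCP pose, the force, the opening and the grip force at its end, in the units of the state.
- get_state(): the state, without advancing time (a new reading comes with each control period).
- capture(name): name is "scene" or "top" or "wrist"; returns a dict with "frame" (400x640x3 uint8, red, green, blue), "range_z" (400x640 float32, m along the optical axis (not along the pixel's ray), 0 where there is no reading), "camera_matrix" (3x3 intrinsics, pixels), "T" (4x4, takes a point from camera to world coordinates). Camera axes: x right, y down, z forward; pixel columns grow to the right and rows downward; lengths in m; the calibration is good to about 2 mm. The wrist camera is an equidistant fisheye: a pixel r from the principal point sees the ray r / f radians off the axis. A picture is of the moment at which its call begins.
- close_job(): hands the job in; it is judged then, once.
The state is a dict: "time_s": time; "joints": joint angles; "qd": joint speeds; "joint_torque": joint torques, N m; "tcp_pos": TCP position; "eef_rot": TCP orientation; "contact_force": force on the tool from outside, world axes, zero at the start; "moment": the same for the moment, N m; "gripper_width": finger opening in m; "gripper_force": force on a finger pad.
Only numpy, scipy, OpenCV 4.12 (cv2) and the standard library are available. Lean on these libraries where they do the work, as an engineer would, in place of code of your own. Each camera call takes 0.05 s, during which the arm holds its last target. There are 200 camera calls.

TASK

Take the green label holder out of the slotted stand and slide it, label facing outward as it already does in the stand, down behind the dark metal lip on the front of the small white riser shelf. Push it down against the springy orange bar until it is fully home, and finish while still holding it pressed there: do not let go, because the bar would push it up again. Leave the other two holders, the timer, the pink tape roll and the marker where they are.

Things in the scene. Friction and masses are not known exactly. Their poses are not given: they have to be found in the camera images.
- holder_green: green label holder, 0.035 to 0.07 kg, standing upright in one of the three slots of the stand. Origin: centre of its underside (foot); z up, y along its width, x through its thickness, the white paper label is on its -x face. Blade 5 thick (x) x 54 wide (y), from z = 0 to 60; above it a ribbed grip tab 10 thick (x) x 22 wide (y), z = 58 to 100, centred. Grip the tab with the fingertips not below z = 62
- green_label (a point): point on the label side of the green holder: 5 mm to -x of its mid-plane, 42 mm above its foot
- holder_yellow: yellow label holder, same shape, standing in another slot of the stand; leave alone
- holder_red: red label holder, same shape, standing in another slot of the stand; leave alone
- stand: grey plastic stand, fixed to the bench, 66 (x) x 214 (y) x 31 high; origin: centre of its underside. Three slots in a row along its y, centres at y = -69.5, 0 and 69.5, each 6.5 wide (x) x 63.5 long (y), floor at z = 6, so a holder stands 25 mm deep in it with the same axes as the stand
- shelf: white riser shelf fixed to the bench, 150 deep (x) x 180 wide (y), top at z = 85. Origin: on the bench below the middle of its flat front face (fascia), which is x = 0; the shelf extends to +x, its front looks to -x. The label bay with the metal lip is in front of the fascia, middle at y = 0. Timer (66 high) and tape roll stand on top, no nearer than 65 to the front face
- bay (a point): middle of the label bay, on top of the raised orange bar: x = -4.5, y = 0, z = 45 in the shelf's frame, same axes. The dark grey steel lip's inner face is at x = -9 (gap 9 for the 5 mm blade), bay 74 wide in y between two cheeks. Lip straight up to z = 62, then flares out to x = -16 at z = 73; the fascia stands 12 above that, so a holder can be laid against it and slid down
- bar (a joint): travel in m of the springy orange bar at the bottom of the bay: 0 = up (its top at z = 45 in the shelf's frame), 0.010 = fully down at its hard stop (top at z = 35). It starts to move at about 3 N and takes about 8 N to push fully down; it springs back up when let go
- timer: white timer 47 x 68 x 66 high standing loose on the shelf top; origin centre of its underside; leave alone
- tape: pink tape roll, diameter 52, 22 high, loose on the shelf top; origin centre of its underside; leave alone
- marker: blue-capped marker 134 long, 12 thick, lying loose on the bench between stand and shelf; origin near its middle on the underside; leave alone. Behind it a fixed white instrument (x 0.47 to 0.88, y -0.03 to 0.22, under 0.25 m high) stands between stand and shelf: carry the holder round the front of it or high over it

How it is judged:
By the outcome, as a careful person would: the job done as asked, in the order asked, and still so for the second after the job is handed in, while the arm keeps its last pose, push and grip.
It also fails if it takes over 48 s, if anything falls off the work surface, if the arm or the gripper's body presses on something with over 40 N, if the wrist force passes 120 N, or if a joint passes its speed limit or range.

## Working session

There is one attempt and no reset: what is moved stays moved. The work goes in short steps, Python scripts to look and compute and a tool call to move; the robot and the scene stay as the last step left them, time stands still between calls to the robot, and variables do not carry over. Pictures are saved under pics/ and viewed, at most 10 in all, crops included, and the job is handed in when it is done.

Besides the shell and the picture viewer there is one more tool, called after "Emit:" in YAML: its name, and indented under it one key for each argument. apply_moves: Moves the arm, as the interface text tells. Scaled input: -1 to 1 covers 1000 mm each way for a shift and 90 degrees each way for a turn. Its arguments: {"type":"object","properties":{"targets":{"type":"array","items":{"type":"array","items":{"type":"number"}}},"newtons":{"type":"number"}},"required":["targets"]}

```bash
mkdir -p pics; ls; python3 - <<'E'
from plant import *
import cv2,numpy as np
print(get_state())
for n in("scene","top"):
    c=capture(n); np.savez(n+".npz",**c); cv2.imwrite(f"pics/{n}.png",c["frame"][...,::-1])
    print(n,c["camera_matrix"],c["T"])
E
```

```text
pics
{'time_s': 0.0, 'joints': array([-4.98982545e+01,  2.05928333e+01,  6.33814397e-01, -2.07200272e-02,
       -7.01373869e+01, -1.65074846e+01]), 'qd': array([-0.00362568, -0.1087878 ,  0.03116762,  0.00142672,  0.09403911,
       -0.1642926 ]), 'joint_torque': array([-1.62929398e-03, -5.82717812e+01,  2.93046552e+01,  6.99687481e+00,
        6.84214581e-03, -1.89465595e-04]), 'tcp_pos': array([ 0.26997086, -0.61814944,  0.24460532]), 'eef_rot': array([ 1.79902033e+02, -8.72033992e-03, -1.56412788e+02]), 'contact_force': array([-0.23090605,  0.6031516 ,  0.62486361]), 'moment': array([-0.01591865, -0.03399524, -0.01043206]), 'gripper_force': 0.0, 'gripper_width': 0.08758136072334557}
scene [[461.6108368    0.         321.62591944]
 [  0.         461.6108368  200.36208485]
 [  0.           0.           1.        ]] [[ 0.56644318 -0.45643774  0.68615357 -0.42188423]
 [-0.82409762 -0.31604241  0.47008543 -0.54632281]
 [ 0.0022889  -0.83173421 -0.55516932  0.8580853 ]
 [ 0.          0.          0.          1.        ]]
top [[403.51169635   0.         314.16478189]
 [  0.         403.51169635 200.07200079]
 [  0.           0.           1.        ]] [[-0.00860981 -0.99090256  0.13430557  0.35573579]
 [-0.99995377  0.00795669 -0.00539896  0.08752299]
 [ 0.00428122 -0.13434585 -0.99092526  1.3823395 ]
 [ 0.          0.          0.          1.        ]]
```

View pics/scene.png

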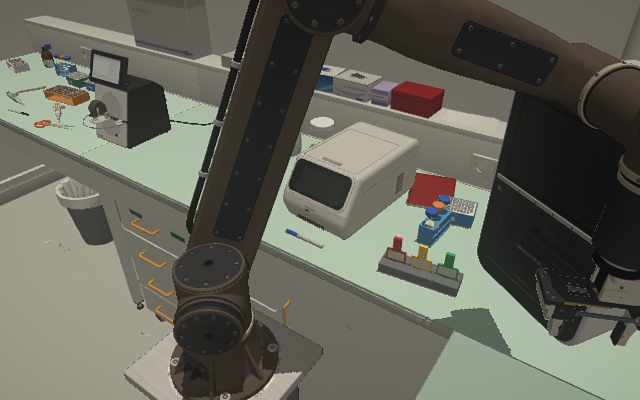

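View pics/top.png

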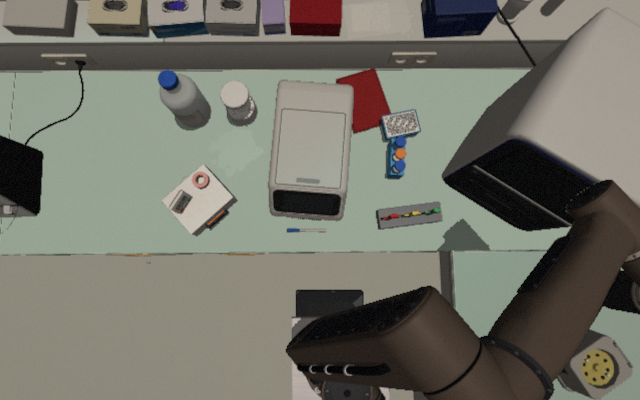

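The scene view shows green at the right end of the stand (~447,262). In the top view the stand is at ~(409,215) with green at (436,211). The shelf is at ~(200,200), with the orange bay on its lower-right face at ~(217,217). Next I'll measure these.

```bash
cat >h.py <<'E'
import numpy as np,cv2
def cloud(c):
    d=c["range_z"];K=c["camera_matrix"];T=c["T"]
    v,u=np.mgrid[:d.shape[0],:d.shape[1]]
    P=np.stack([(u-K[0,2])/K[0,0]*d,(v-K[1,2])/K[1,1]*d,d],-1)
    return P@T[:3,:3].T+T[:3,3]
def rect(P):
    r=cv2.minAreaRect((P[:,:2]*1000).astype(np.float32));return r,cv2.boxPoints(r).round(1).tolist()
E
python3 - <<'E'
from h import *
for n in("top","scene"):
    c=np.load(n+".npz");W=cloud(c);hsv=cv2.cvtColor(c["frame"],cv2.COLOR_RGB2HSV)
    ok=c["range_z"]>0; x,y,z=W[...,0],W[...,1],W[...,2]
    st=ok&(x>.3)&(x<.5)&(y<-.05)&(y>-.4)
    print(n)
    m=st&(z>.02)&(z<.04)&(hsv[...,1]<60); print("stand",m.sum(),rect(W[m]),np.median(z[m]))
    for nm,lo,hi in(("red",0,8),("yel",18,32),("grn",45,80)):
        h=hsv[...,0]; m=st&(z>.045)&(hsv[...,1]>110)&(h>=lo)&(h<=hi)
        if m.sum(): print(nm,m.sum(),np.median(W[m],0),W[m].min(0),W[m].max(0)); 
        m=st&(z>.115)&(hsv[...,1]>110)&(h>=lo)&(h<=hi)
        if m.sum()>3: print(' top',m.sum(),W[m].mean(0),rect(W[m])[0])
    if n=="top":
        s=ok&(x>.25)&(x<.65)&(y>.2)&(y<.65)
        m=s&(z>.08)&(z<.09)&(hsv[...,1]<60);print("shelf",m.sum(),rect(W[m]),np.median(z[m]))
        m=s&(hsv[...,1]>140)&(hsv[...,0]<22)&(z<.08);print("bar",m.sum(),rect(W[m]) if m.sum() else 0, np.median(z[m]))
        b=ok&(y<-.28)&(z>.2)&(x>.3); print("box",W[b].min(0),W[b].max(0))
        s=c["frame"][150:260,140:260];cv2.imwrite("pics/c.png",cv2.resize(s[...,::-1],None,fx=5,fy=5,interpolation=2))
E
```

```text
top
stand 740 (((481.9718933105469, -241.87408447265625), (60.512977600097656, 213.75088500976562), 6.767698287963867), [[439.29998779296875, -139.3000030517578], [464.5, -351.6000061035156], [524.5999755859375, -344.3999938964844], [499.3999938964844, -132.1999969482422]]) 0.030720563385056354
red 50 [ 0.47544023 -0.16967792  0.10432075] [ 0.3002505  -0.36464302  0.06098135] [ 0.48243059 -0.07121747  0.7617322 ]
 top 8 [ 0.33646668 -0.29641931  0.68929477] ((313.8932189941406, -223.76502990722656), (47.8862419128418, 302.54644775390625), 14.104512214660645)
yel 56 [ 0.48231914 -0.2400736   0.10571878] [ 0.30187707 -0.39788082  0.05268852] [ 0.49163769 -0.08886882  0.74834502]
 top 16 [ 0.34713894 -0.31158631  0.64938066] ((348.5602111816406, -243.37484741210938), (174.51336669921875, 268.54486083984375), 48.25276565551758)
grn 46 [ 0.49149687 -0.30353689  0.10379181] [ 0.30885181 -0.35309482  0.04914091] [ 0.49742043 -0.28285848  0.69194484]
 top 11 [ 0.34249927 -0.32465768  0.6635027 ] ((336.6888427734375, -319.08734130859375), (3.1793270111083984, 90.0137939453125), 40.20187377929
[... 577 characters left out ...]
.15248811 -0.28001547  0.73591846]
scene
stand 982 (((472.27569580078125, -243.66986083984375), (58.70757293701172, 215.12799072265625), 2.8727216720581055), [[437.6000061035156, -137.6999969482422], [448.29998779296875, -352.6000061035156], [507.0, -349.6000061035156], [496.20001220703125, -134.8000030517578]]) 0.029684562853153296
red 151 [ 0.4727335  -0.17535893  0.0803877 ] [ 0.46573843 -0.20013112  0.04697131] [ 0.48213791 -0.14839271  0.10716244]
yel 168 [ 0.48110559 -0.24436911  0.07940559] [ 0.47353488 -0.26912852  0.04511697] [ 0.49181324 -0.2152067   0.10924285]
grn 138 [ 0.48913305 -0.31233324  0.08423353] [ 0.48352227 -0.33703359  0.04777998] [ 0.49859395 -0.28515457  0.10797509]
```

View pics/c.png

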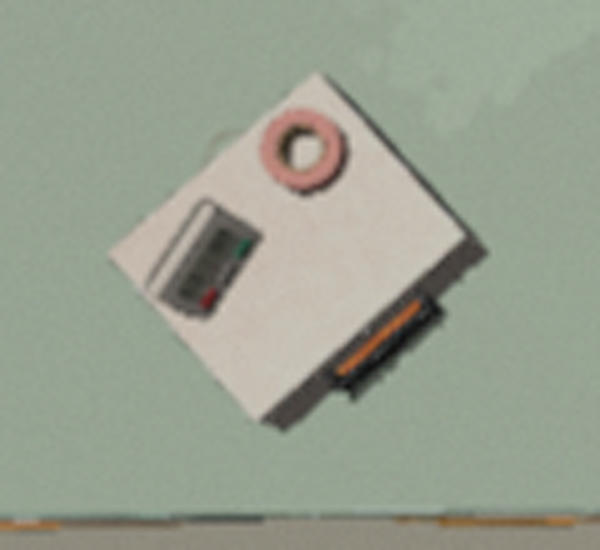

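Crop: the shelf is rotated, its front face looking to the lower right. The orange bar runs from crop (335,375) to (420,300), with the lip outside it; timer and tape are well back. Next I'll fit the shelf precisely and check the clearance to the incubator and which way the labels face.

```bash
python3 - <<'E'
from h import *
c=np.load("top.npz");W=cloud(c);x,y,z=np.moveaxis(W,-1,0);hsv=cv2.cvtColor(c["frame"],cv2.COLOR_RGB2HSV)
m=((z>.08)&(z<.09)&(x>.3)&(x<.7)&(y>.2)&(y<.65)).astype(np.uint8)
m=cv2.morphologyEx(m,cv2.MORPH_OPEN,np.ones((3,3)));n,l,s,_=cv2.connectedComponentsWithStats(m);k=1+s[1:,4].argmax()
print("shelf",s[k],rect(W[l==k]))
m=(hsv[...,1]>140)&(hsv[...,0]<22)&(z<.075)&(z>.03)&(x>.38)&(x<.5)&(y>.3)&(y<.45);print("bar",m.sum(),W[m].mean(0),rect(W[m]))
# box: points by height near stand
for lo,hi in((.02,.1),(.1,.2),(.2,.3),(.3,.45),(.45,.6)):
    b=(z>lo)&(z<hi)&(x>.42)&(x<.8)&(y<-.34)&(y>-.7)&(np.indices(z.shape)[1]>446)
    P=W[b]
    if len(P)>5:
        i=P[:,1].argmax();j=P[:,0].argmin();print(lo,hi,len(P),"max y",P[i],"min x",P[j], "min(x-y)",P[(P[:,0]-P[:,1]).argmin()])
for px in((447,178),(450,185),(470,195),(500,220),(525,238),(560,227)):print(px,W[px[1],px[0]].round(3))
s=cv2.imread("pics/scene.png")[215:315,360:500];cv2.imwrite("pics/s.png",cv2.resize(s,None,fx=5,fy=5,interpolation=2))
E
```

```text
shelf [ 163  177   68   57 1571] (((538.4132080078125, 460.0647888183594), (151.09475708007812, 180.8580322265625), 42.4775505065918), [[421.6000061035156, 475.70001220703125], [543.7999877929688, 342.3999938964844], [655.2000122070312, 444.3999938964844], [533.0999755859375, 577.7999877929688]])
bar 30 [0.48071745 0.41023192 0.04580042] (((480.6073913574219, 411.46075439453125), (5.994777679443359, 60.60948181152344), 41.66465377807617), [[458.20001220703125, 432.1000061035156], [498.5, 386.79998779296875], [503.0, 390.79998779296875], [462.70001220703125, 436.1000061035156]])
0.02 0.1 717 max y [ 0.601693   -0.35049898  0.0987038 ] min x [ 0.42573815 -0.61530328  0.08137116] min(x-y) [ 0.59669099 -0.35304207  0.09022351]
0.1 0.2 1609 max y [ 0.61565244 -0.34436743  0.15699126] min x [ 0.42575118 -0.61492862  0.13424955] min(x-y) [ 0.59039555 -0.3571432   0.10604466]
0.2 0.3 1922 max y [ 0.61456489 -0.34345847  0.24430687] min x [ 0.4259198  -0.61572069  0.22579473] min(x-y) [ 0.5970742  -0.34852926  0.29563328]
0.3 0.45 3793 max y [ 0.61513087 -0.34311117  0.42595696] min x [ 0.42852091 -0.60583714  0.30923356] min(x-y) [ 0.59560928 -0.35174158  0.36086313]
0.45 0.6 16404 max y [ 0.61722028 -0.34397272  0.50266635] min x [ 0.42064742 -0.42860372  0.59739997] min(x-y) [ 0.42451194 -0.42438168  0.59843116]
(447, 178) [ 0.6   -0.353  0.09 ]
(450, 185) [ 0.583 -0.375  0.052]
(470, 195) [ 0.545 -0.43   0.077]
(500, 220) [ 0.469 -0.558  0.001]
(525, 238) [0.356 0.088 1.382]
(560, 227) [ 0.427 -0.609  0.251]
```

View pics/s.png

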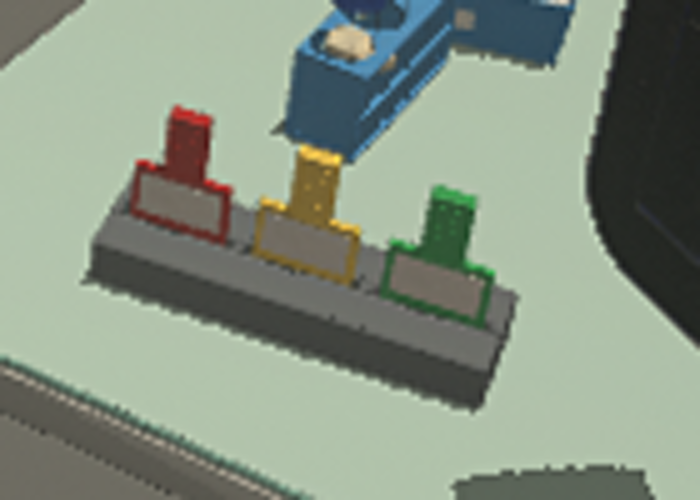

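The labels face -x (the robot), so the stand yaw is about 7°. The incubator face passes close to the green end but clears. I'll turn the tool so the jaws close across the tab thickness, then approach.

Emit:
apply_moves:
  targets:
    - [0.5,0,0,0,0,0,-0.0741]
    - [0.5,0,0,0,0,0,-0.0741]
    - [0.5,0,0,0,0,0,-0.0741]
    - [0.5,0,0,0,0,0,-0.0741]
    - [0.5,0,0,0,0,0,-0.0741]
    - [0.5,0,0,0,0,0,-0.0741]
    - [0.5,0,0,0,0,0,-0.0741]
    - [0.5,0,0,0,0,0,-0.0741]
    - [0.5,0,0,0,0,0,-0.0741]
    - [0.5,0,0,0,0,0,-0.0741]
    - [0.5,0,0,0,0,0,-0.0741]
    - [0.5,0,0,0,0,0,0]

```text
time_s: 1.1
tcp_pos: [0.27, -0.6183, 0.245]
eef_rot: [180.0, 0.1, -82.7]
contact_force: [0.1, 0.0, 0.4]
gripper_width: 0.0436
gripper_force: 0.0
```

Emit:
apply_moves:
  targets:
    - [0.5,-0.0304,-0.0219,0,0,0,0]
    - [0.5,-0.0304,-0.0219,0,0,0,0]
    - [0.5,-0.0304,-0.0219,0,0,0,0]
    - [0.5,-0.0304,-0.0219,0,0,0,0]
    - [0.5,-0.0304,-0.0219,0,0,0,0]
    - [0.5,-0.0304,-0.0219,0,0,0,0]
    - [0.5,-0.0304,-0.0219,0,0,0,0]
    - [0.5,-0.0304,-0.0219,0,0,0,0]
    - [0.5,-0.0304,-0.0219,0,0,0,0]
    - [0.5,-0.0304,-0.0219,0,0,0,0]
    - [0.5,0,0,0,0,0,0]
    - [0.5,0,0,0,0,0,0]

```text
time_s: 2.1
tcp_pos: [0.4516, -0.2885, 0.2456]
eef_rot: [-180.0, 0.0, -83.0]
contact_force: [-1.1, -0.8, 0.6]
gripper_width: 0.0438
gripper_force: 0.0
```

```bash
cat >>h.py <<'E'
def wcloud(c):
    d=c["range_z"];K=c["camera_matrix"];T=c["T"]
    v,u=np.mgrid[:d.shape[0],:d.shape[1]]
    a=(u-K[0,2])/K[0,0];b=(v-K[1,2])/K[1,1];r=np.hypot(a,b)+1e-9;k=np.tan(np.minimum(r,1.5))/r
    P=np.stack([a*k*d,b*k*d,d],-1)
    return P@T[:3,:3].T+T[:3,3]
E
python3 - <<'E'
from h import *
from plant import *
c=capture("wrist");np.savez("w1.npz",**c);cv2.imwrite("pics/w1.png",c["frame"][...,::-1]);W=wcloud(c);print(c["camera_matrix"],c["T"])
x,y,z=np.moveaxis(W,-1,0);hsv=cv2.cvtColor(c["frame"],cv2.COLOR_RGB2HSV);ok=c["range_z"]>0
for nm,lo,hi in(("red",0,8),("yel",18,32),("grn",45,80)):
    m=ok&(x>.4)&(x<.55)&(y<-.1)&(y>-.4)&(hsv[...,1]>110)&(hsv[...,0]>=lo)&(hsv[...,0]<=hi)
    t=m&(z>.095)
    print(nm,m.sum(),t.sum(),rect(W[t]) if t.sum()>4 else 0,np.median(z[t]))
m=ok&(x>.38)&(x<.58)&(y<-.08)&(y>-.4)&(abs(z-.031)<.004);print("stand",m.sum(),rect(W[m]))
E
```

```text
[[309.70691629   0.         318.30837205]
 [  0.         309.70691629 195.35155118]
 [  0.           0.           1.        ]] [[-9.92659684e-01 -1.14937776e-01 -3.76305505e-02  4.61672330e-01]
 [-1.20940989e-01  9.43813957e-01  3.07552420e-01 -3.72564069e-01]
 [ 1.66847594e-04  3.09845964e-01 -9.50786754e-01  3.84696414e-01]
 [ 0.00000000e+00  0.00000000e+00  0.00000000e+00  1.00000000e+00]]
red 326 59 (((506.171630859375, -267.3977355957031), (142.58534240722656, 113.96775817871094), 71.55988311767578), [[429.6000061035156, -317.0], [537.7000122070312, -353.1000061035156], [582.7999877929688, -217.8000030517578], [474.70001220703125, -181.6999969482422]]) 0.23345293831917557
yel 4654 4295 (((471.2396240234375, -303.28900146484375), (120.4170913696289, 83.37779998779297), 46.496971130371094), [[399.6000061035156, -318.29998779296875], [460.0, -375.70001220703125], [542.9000244140625, -288.29998779296875], [482.3999938964844, -230.89999389648438]]) 0.3195094557555729
grn 602 359 (((472.2161560058594, -296.42144775390625), (119.30914306640625, 57.8593635559082), 7.058801174163818), [[409.5, -275.0], [416.6000061035156, -332.5], [535.0, -317.79998779296875], [527.9000244140625, -260.3999938964844]]) 0.10602959950599344
stand 6392 (((489.14678955078125, -271.0803527832031), (93.59646606445312, 275.7080383300781), 18.493202209472656), [[401.0, -155.1999969482422], [488.5, -416.70001220703125], [577.2999877929688, -387.0], [489.79998779296875, -125.5]])
```

View pics/w1.png

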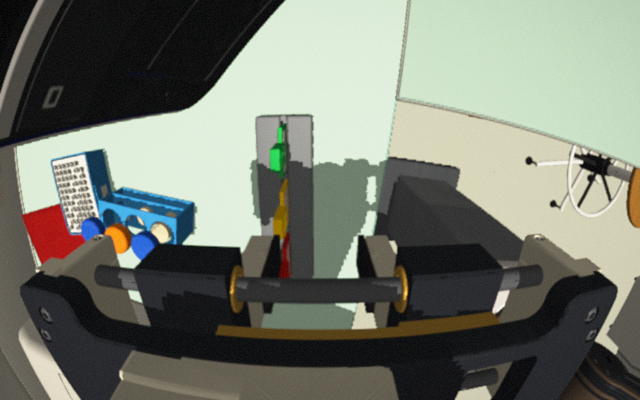

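The wrist view shows the green tab at ~(278,160), seen from above in the grey stand, with the fingers spanning the bottom of the picture. I'll restrict the measurement to that tab.

```bash
python3 - <<'E'
from h import *
c=np.load("w1.npz");W=wcloud(c);x,y,z=np.moveaxis(W,-1,0);hsv=cv2.cvtColor(c["frame"],cv2.COLOR_RGB2HSV)
v,u=np.indices(z.shape)
g=(u>255)&(u<300)&(v>120)&(v<185)&(hsv[...,1]>110)&(hsv[...,0]>45)&(hsv[...,0]<80)
t=g&(abs(z-.106)<.004);print(t.sum(),rect(W[t]),np.median(z[t]),W[t].mean(0))
b=g&(z<.075)&(z>.05);print("blade",b.sum(),rect(W[b]),W[b].mean(0))
m=(u>245)&(u<320)&(v>105)&(v<240)&(abs(z-.031)<.003);Q=W[m];print(m.sum(),rect(Q))
E
```

```text
237 (((494.5518798828125, -311.5223083496094), (9.56591510772705, 21.14059829711914), 4.837324619293213), [[488.8999938964844, -301.3999938964844], [490.70001220703125, -322.5], [500.20001220703125, -321.70001220703125], [498.3999938964844, -300.6000061035156]]) 0.10575253804027884 [ 0.49440021 -0.31156954  0.10573228]
blade 126 (((493.20953369140625, -311.46136474609375), (7.322802543640137, 53.20261764526367), 7.74018669128418), [[486.0, -285.6000061035156], [493.20001220703125, -338.29998779296875], [500.3999938964844, -337.29998779296875], [493.29998779296875, -284.6000061035156]]) [ 0.49464212 -0.31689067  0.06571065]
5403 (((490.4667663574219, -271.50384521484375), (66.8373794555664, 155.49903869628906), 6.701329231262207), [[448.20001220703125, -198.1999969482422], [466.29998779296875, -352.6000061035156], [532.7000122070312, -344.79998779296875], [514.5999755859375, -190.39999389648438]])
```

Emit:
apply_moves:
  targets:
    - [0.5,0.014,-0.0195,0,0,0,0]
    - [0.5,0.014,-0.0195,0,0,0,0]
    - [0.5,0,0,0.02,0,0,0]
    - [0.5,0,0,0.03,0,0,0]
    - [0.5,0,0,0.03,0,0,0]
    - [0.5,0,0,0.03,0,0,0]
    - [0.5,0,0,0.025,0,0,0]
    - [0.5,0,0,0.02,0,0,0]
    - [0.5,0,0,0,0,0,0]
    - [0.5,0,0,0,0,0,0]

```text
time_s: 2.98
tcp_pos: [0.4916, -0.3143, 0.0898]
eef_rot: [179.8, 0.0, -83.2]
contact_force: [-0.3, -0.7, 1.7]
gripper_width: 0.0439
gripper_force: 0.0
```

Emit:
apply_moves:
  newtons: 25
  targets:
    - [0.08,0,0,0,0,0,0]
    - [0.08,0,0,0,0,0,0]
    - [0.0,0,0,0,0,0,0]
    - [0.0,0,0,0,0,0,0]
    - [0.0,0,0,0,0,0,0]
    - [0.0,0,0,0,0,0,0]
    - [0.0,0,0,0,0,0,0]
    - [0.0,0,0,0,0,0,0]
    - [0.0,0,0,0,0,0,0]

```text
time_s: 3.73
tcp_pos: [0.4942, -0.3134, 0.0912]
eef_rot: [-179.9, -0.1, -83.0]
contact_force: [5.3, 1.6, 2.7]
gripper_width: 0.0101
gripper_force: 25.0
```

Gripped at 10.1 mm opening. Lifting out, slowly at first.

Emit:
apply_moves:
  targets:
    - [0,0,0,-0.006,0,0,0]
    - [0,0,0,-0.01,0,0,0]
    - [0,0,0,-0.012,0,0,0]
    - [0,0,0,-0.015,0,0,0]
    - [0,0,0,-0.025,0,0,0]
    - [0,0,0,-0.032,0,0,0]
    - [0,0,0.006,-0.034,0,0,0]
    - [0,0,0.006,-0.034,0,0,0]
    - [0,0,0.006,-0.034,0,0,0]
    - [0,0,0.006,-0.034,0,0,0]
    - [0,0,0.006,-0.034,0,0,0]
    - [0,0,0,0,0,0,0]

```text
time_s: 4.73
tcp_pos: [0.463, -0.3185, 0.368]
eef_rot: [-179.6, -0.3, -83.1]
contact_force: [0.5, -1.2, 0.6]
gripper_width: 0.0099
gripper_force: 25.0
```

Emit:
apply_moves:
  targets:
    - [0,-0.02,-0.0021,0,0,0,0]
    - [0,-0.037,-0.0021,0,0,0,0]
    - [0,-0.037,-0.0021,0,0,0,0]
    - [0,-0.037,-0.0021,0,0,0,0]
    - [0,-0.037,-0.0021,0,0,0,0]
    - [0,-0.037,-0.0021,0,0,0,0]
    - [0,-0.037,-0.0021,0,0,0,0]
    - [0,-0.037,-0.0021,0,0,0,0]
    - [0,-0.037,-0.0021,0,0,0,0]
    - [0,-0.037,-0.0021,0,0,0,0]
    - [0,-0.037,-0.0021,0,0,0,0]
    - [0,-0.037,-0.0021,0,0,0,0]
    - [0,-0.037,-0.0021,0,0,0,0]
    - [0,-0.037,-0.0021,0,0,0,0]
    - [0,-0.037,-0.0021,0,0,0,0]
    - [0,-0.037,-0.0021,0,0,0,0]
    - [0,-0.037,-0.0021,0,0,0,0]
    - [0,-0.037,-0.0021,0,0,0,0]
    - [0,-0.02,0,0,0,0,0]
    - [0,0,0,0,0,0,0]

```text
time_s: 6.4
tcp_pos: [0.4187, 0.3544, 0.3585]
eef_rot: [179.8, -0.2, -82.9]
contact_force: [0.6, -0.2, -0.9]
gripper_width: 0.01
gripper_force: 25.0
```

Emit:
apply_moves:
  targets:
    - [0,0,0,0,0,0,-0.0658]
    - [0,0,0,0,0,0,-0.0658]
    - [0,0,0,0.01,0,0,-0.0658]
    - [0,0,0,0.02,0,0,-0.0658]
    - [0,0,0,0.02,0,0,-0.0658]
    - [0,0,0,0.01,0,0,-0.0658]
    - [0,0,0,0,0,0,0]
    - [0,0,0,0,0,0,0]

```text
time_s: 7.07
tcp_pos: [0.4195, 0.3506, 0.3002]
eef_rot: [179.9, -0.1, -47.7]
contact_force: [0.5, 0.1, 1.0]
gripper_width: 0.0096
gripper_force: 25.0
```

```bash
python3 - <<'E'
from h import *
from plant import *
s=get_state();print(s["tcp_pos"],s["eef_rot"],s["gripper_width"],s["gripper_force"])
for n in("wrist","top"):
    c=capture(n);np.savez(n+"2.npz",**c);cv2.imwrite(f"pics/{n}2.png",c["frame"][...,::-1])
E
```

```text
[0.4195134  0.35059641 0.30017501] [ 1.79882424e+02 -5.73970550e-02 -4.77192767e+01] 0.00963261142103544 24.994881749153137
```

View pics/wrist2.png

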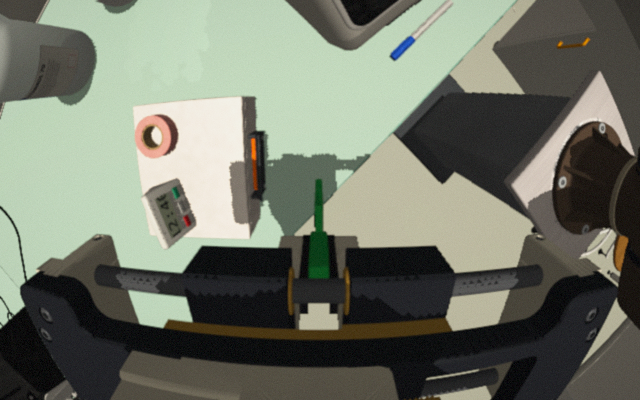

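The wrist view shows the green holder in the jaws at ~(318,220). The bay, with its orange bar and dark lip, is at ~(257,165), and the timer and tape are undisturbed. Now I'll measure the bay and the holder in the hand.

```bash
python3 - <<'E'
from h import *
c=np.load("wrist2.npz");W=wcloud(c);x,y,z=np.moveaxis(W,-1,0);hsv=cv2.cvtColor(c["frame"],cv2.COLOR_RGB2HSV)
v,u=np.indices(z.shape);ok=c["range_z"]>0
m=ok&(abs(z-.085)<.004)&(u>120)&(u<262)&(v>90)&(v<250);r,b=rect(W[m]);print("shelf",m.sum(),r,b,np.median(z[m]))
# front edge fit: per row rightmost shelf-top px
E=np.array([W[i][m[i]][-1] for i in range(105,232)]);p=cv2.fitLine((E[:,:2]*1e3).astype(np.float32),cv2.DIST_HUBER,0,.01,.01).ravel();print("edge",p,np.degrees(np.arctan2(p[1],p[0])))
o=ok&(hsv[...,1]>140)&(hsv[...,0]<22)&(u>245)&(u<265)&(v>125)&(v<205);print("bar",o.sum(),rect(W[o]),W[o].mean(0),z[o].min(),z[o].max())
l=ok&(hsv[...,2]<70)&(u>248)&(u<275)&(v>120)&(v<210)&(z>.055)&(z<.08);print("lip",l.sum(),rect(W[l]),np.median(z[l]))
g=ok&(hsv[...,1]>110)&(hsv[...,0]>45)&(hsv[...,0]<80)&(u>295)&(u<345)&(v>170)&(v<285)
for lo,hi in((.2,.22),(.22,.24),(.24,.26),(.26,.275),(.275,.29),(.29,.31),(.31,.33)):
    t=g&(z>lo)&(z<=hi)
    if t.sum()>5:print("grn",lo,t.sum(),W[t].mean(0).round(4),rect(W[t])[0])
c=np.load("top2.npz");W=cloud(c);x,y,z=np.moveaxis(W,-1,0);hsv=cv2.cvtColor(c["frame"],cv2.COLOR_RGB2HSV)
g=(hsv[...,1]>110)&(hsv[...,0]>45)&(hsv[...,0]<80)&(x>.3)&(x<.5)&(y>.25)&(y<.45)&(z>.15);print(g.sum())
E
```

```text
shelf 11075 ((539.975341796875, 459.69110107421875), (151.29971313476562, 179.5318603515625), 42.279659271240234) [[423.6000061035156, 475.20001220703125], [544.4000244140625, 342.3999938964844], [656.2999877929688, 444.20001220703125], [535.5999755859375, 577.0]] 0.08504767678217245
edge [  0.66957694  -0.7427427  487.29526    406.5462    ] -47.965576
bar 245 (((479.9567565917969, 406.2756042480469), (11.390942573547363, 74.56067657470703), 42.244049072265625), [[450.70001220703125, 430.0], [500.79998779296875, 374.79998779296875], [509.20001220703125, 382.5], [459.1000061035156, 437.70001220703125]]) [0.48257051 0.4050354  0.04900633] 0.03943176740559651 0.06787684952924072
lip 327 (((476.7820129394531, 405.0473327636719), (17.46820068359375, 87.163818359375), 41.73137664794922), [[441.29998779296875, 431.79998779296875], [499.29998779296875, 366.70001220703125], [512.2999877929688, 378.29998779296875], [454.29998779296875, 443.3999938964844]]) 0.06972834934783462
grn 0.2 6 [0.4357 0.3319 0.2174] ((435.7179870605469, 331.8322448730469), (2.231386661529541, 0.32760849595069885), 32.643890380859375)
grn 0.22 51 [0.4358 0.3318 0.231 ] ((435.7953186035156, 331.78765869140625), (3.6584551334381104, 1.2460709810256958), 39.02078628540039)
grn 0.24 57 [0.4358 0.3321 0.2512] ((434.5742492675781, 332.0387878417969), (5.902481555938721, 2.7670366764068604), 2.5788161754608154)
grn 0.26 161 [0.433  0.3353 0.2717] ((430.5856628417969, 337.64251708984375), (4.1733717918396, 16.68368148803711), 42.62265396118164)
grn 0.275 281 [0.4267 0.3423 0.2812] ((430.41778564453125, 339.6715393066406), (12.762137413024902, 17.278120040893555), 43.30046081542969)
grn 0.29 405 [0.4252 0.3438 0.3007] ((425.2127380371094, 343.5754699707031), (14.220426559448242, 3.725869655609131), 47.274715423583984)
grn 0.31 359 [0.4239 0.3452 0.3143] ((424.3430480957031, 346.0851745605469), (13.129512786865234, 8.710171699523926), 46.46769332885742)
0
```

Emit:
apply_moves:
  targets:
    - [0,0.001,-0.024,0,0,0,0]
    - [0,0.001,-0.03,0,0,0,0]
    - [0,0,-0.028,0.01,0,0,0]
    - [0,0,0,0.03,0,0,0]
    - [0,0,0,0.03,0,0,0]
    - [0,0,0,0.03,0,0,0]
    - [0,0,0,0.02,0,0,0]
    - [0,0,0,0,0,0,0]
    - [0,0,0,0,0,0,0]
    - [0,0,0,0,0,0,0]

```text
time_s: 8.0
tcp_pos: [0.4824, 0.4064, 0.1828]
eef_rot: [-179.8, -0.0, -47.5]
contact_force: [0.6, -0.6, 0.1]
gripper_width: 0.0097
gripper_force: 25.0
```

```bash
python3 - <<'E'
from h import *
from plant import *
s=get_state();p=s["tcp_pos"];print(p,s["eef_rot"],s["contact_force"])
c=capture("wrist");cv2.imwrite("pics/w3.png",c["frame"][...,::-1]);np.savez("w3.npz",**c)
W=wcloud(c);z=W[...,2];hsv=cv2.cvtColor(c["frame"],cv2.COLOR_RGB2HSV);v,u=np.indices(z.shape)
X=np.array([.741,.672,0]);Y=np.array([-.672,.741,0])
g=(hsv[...,1]>110)&(hsv[...,0]>45)&(hsv[...,0]<80)&(u>280)&(u<350)&(v>150)
for a in np.arange(.09,.17,.01):
    t=g&(abs(z-a)<.005)
    if t.sum()>5: q=W[t]-[.484,.4088,0];print("grn",a.round(3),t.sum(),"x",(q@X).mean().round(4),"y",(q@Y).min().round(4))
m=(abs(z-.085)<.003)&(u<320)&(v>80)&(v<260);q=W[m]-[.484,.4088,0];t=(q@X<.02)&(abs(q@Y)<.1);print("front edge",np.percentile(q[t]@X,[1,5]))
o=(hsv[...,1]>140)&(hsv[...,0]<22)&(z>.03)&(z<.06)&(u>250)&(u<360);q=W[o]-[.484,.4088,0];print("bar",o.sum(),[(q@A).min().round(4) for A in(X,Y)],[(q@A).max().round(4) for A in(X,Y)])
E
```

```text
[0.48237013 0.40644859 0.18283556] [-1.79832731e+02 -4.87845301e-03 -4.75435414e+01] [ 0.58792752 -0.56659433  0.06382336]
grn 0.11 23 x -0.0028 y -0.026
grn 0.12 27 x -0.0029 y -0.0263
grn 0.13 28 x -0.003 y -0.0261
grn 0.14 35 x -0.0027 y -0.0261
grn 0.15 40 x -0.003 y -0.0261
grn 0.16 318 x -0.0032 y -0.026
grn 0.17 162 x -0.0033 y -0.0109
front edge [0.00148296 0.00225448]
bar 249 [np.float64(-0.0079), np.float64(-0.0326)] [np.float64(0.0005), np.float64(0.0044)]
```

View pics/w3.png

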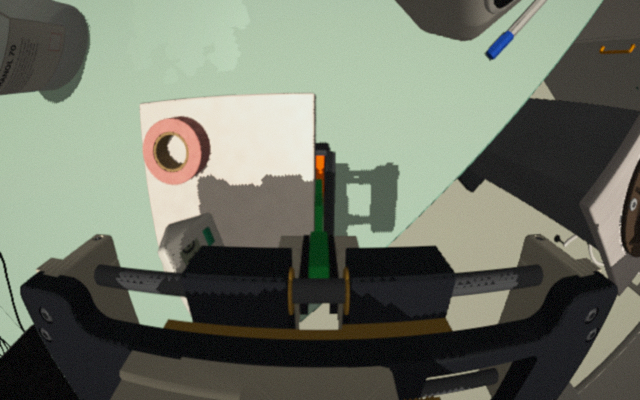

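The blade hangs over the bay, beside the orange bar at ~(320,165), about 0.8 mm toward the fascia. I'll correct that and descend gently.

Emit:
apply_moves:
  targets:
    - [0,0,0.0008,0.004,0,0,0]
    - [0,0,0,0.006,0,0,0]
    - [0,0,0,0.006,0,0,0]
    - [0,0,0,0.006,0,0,0]
    - [0,0,0,0.006,0,0,0]
    - [0,0,0,0.004,0,0,0]
    - [0,0,0,0,0,0,0]
    - [0,0,0,0,0,0,0]

```text
time_s: 8.72
tcp_pos: [0.4808, 0.4049, 0.1481]
eef_rot: [180.0, -0.0, -47.5]
contact_force: [-0.9, -0.3, -0.2]
gripper_width: 0.0098
gripper_force: 25.0
```

Emit:
apply_moves:
  newtons: 40
  targets:
    - [0,0,0,0.004,0,0,0]
    - [0,0,0,0.004,0,0,0]
    - [0,0,0,0.004,0,0,0]
    - [0,0,0,0.003,0,0,0]
    - [0,0,0,0,0,0,0]
    - [0,0,0,0,0,0,0]

```text
time_s: 9.22
tcp_pos: [0.4808, 0.4049, 0.1333]
eef_rot: [180.0, -0.0, -47.5]
contact_force: [-0.4, 0.4, -0.8]
gripper_width: 0.0098
gripper_force: 40.0
```

Inside the bay with no contact. Now pressing the bar (10 mm travel).

Emit:
apply_moves:
  targets:
    - [0,0,0,0.003,0,0,0]
    - [0,0,0,0.003,0,0,0]
    - [0,0,0,0.003,0,0,0]
    - [0,0,0,0.002,0,0,0]
    - [0,0,0,0,0,0,0]
    - [0,0,0,0,0,0,0]

```text
time_s: 9.72
tcp_pos: [0.4811, 0.4054, 0.1231]
eef_rot: [-179.9, -0.0, -47.5]
contact_force: [-1.1, 0.3, 6.3]
gripper_width: 0.0096
gripper_force: 40.0
```

Emit:
apply_moves:
  targets:
    - [0,0,0,0.001,0,0,0]
    - [0,0,0,0.001,0,0,0]
    - [0,0,0,0.001,0,0,0]
    - [0,0,0,0,0,0,0]
    - [0,0,0,0,0,0,0]

```text
time_s: 10.13
tcp_pos: [0.4812, 0.4053, 0.1204]
eef_rot: [-179.9, -0.0, -47.5]
contact_force: [-1.5, -0.5, 7.3]
gripper_width: 0.01
gripper_force: 40.0
```

Emit:
apply_moves:
  targets:
    - [0,0,0,0.001,0,0,0]
    - [0,0,0,0.0005,0,0,0]
    - [0,0,0,0,0,0,0]
    - [0,0,0,0,0,0,0]
    - [0,0,0,0,0,0,0]

```text
time_s: 10.55
tcp_pos: [0.4812, 0.4054, 0.12]
eef_rot: [-179.9, -0.0, -47.5]
contact_force: [-2.7, -1.9, 14.1]
gripper_width: 0.0095
gripper_force: 40.0
```

Force has jumped to 14 N while the TCP barely moved, so the bar is at its stop. Now a check that the holder didn't slip.

```bash
python3 - <<'E'
from h import *
from plant import *
c=capture("wrist");cv2.imwrite("pics/w4.png",c["frame"][...,::-1]);s=get_state();print(s["tcp_pos"],s["contact_force"],s["gripper_force"])
W=wcloud(c);z=W[...,2];hsv=cv2.cvtColor(c["frame"],cv2.COLOR_RGB2HSV);v,u=np.indices(z.shape)
X=np.array([.741,.672,0]);Y=np.array([-.672,.741,0])
g=(hsv[...,1]>110)&(hsv[...,0]>45)&(hsv[...,0]<80)&(u>280)&(u<350)&(v>150)
q=W[g]-[.484,.4088,0];yy=q@Y
sh=yy<-.013;print("shoulder z (expect .095)",sh.sum(),np.percentile(q[sh,2],[50,90,97]),"near edge y",yy.min())
a=q[sh&(q[:,2]>.09)];print("x along shoulder",[(a[abs(a@Y-k)<.003]@X).mean().round(4) for k in(-.024,-.018)], [(a[abs(a@Y-k)<.003][:,2]).mean().round(4) for k in(-.024,-.018)])
E
```

```text
[0.48125916 0.4054281  0.12007601] [-3.24966444 -1.55737076 14.40450787] 40.0132155418396
shoulder z (expect .095) 463 [0.09449878 0.20479416 0.20808842] near edge y -0.08512065737767767
x along shoulder [np.float64(-0.0041), np.float64(-0.0047)] [np.float64(0.1466), np.float64(0.098)]
```

View pics/w4.png

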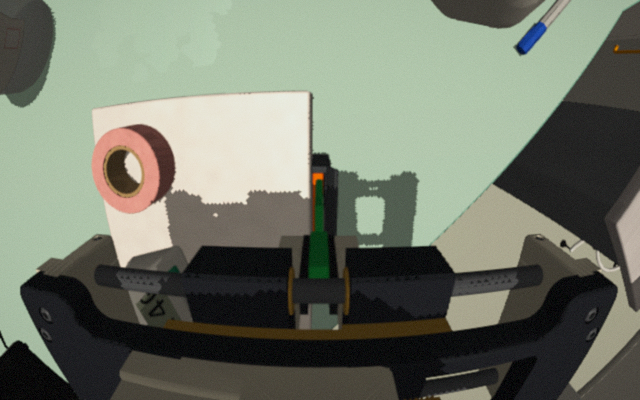

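The picture shows the holder seated behind the lip at ~(320,215), with its shoulder at z ≈ 0.0945 m (0.095 m expected when home). Tape and timer are in place, and the push is holding at 14 N.

```bash
python3 -c "
from plant import *
print(close_job())"
```

```text
the job is handed in; nothing more can be done
None
```

The green holder is behind the lip with its label outward and the bar at its stop, and I handed the job in with it still gripped and pressed at about 14 N. The other holders, timer, tape and marker were not touched.

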